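Load the screw-lift stage with round-bottomed flasks

TASK

Lower the flask stage of the screw lift: crank its handwheel clockwise (seen from above) until you feel the bottom stop, then back it off a quarter turn. After that, lift each round-bottomed flask out of its cup and set it upright, level and centred in a cork ring on the stage, one flask to a ring, and nest the three empty cups one inside another into a single upright stack standing on the table, leaving the other things alone.

Things in the scene. Friction and masses are not known exactly. Their poses are not given: they have to be found in the camera images.
- screw_lift: screw lift fixed to the table: grey base plate 130 x 400 x 12 mm, origin at the centre of its underside, z up, y along it. At y = -145 mm a bridge (top at 112 mm) bears a level handwheel; over y = -88 to 175 mm lies the aluminium stage, 115 mm wide, with three cork rings at y = -30, 55, 140 mm. Two posts, 87 mm high, at x = +-48, y = 183 mm
- handwheel (a joint): turn of the handwheel in rad, anticlockwise positive seen from above, 0 at the bottom stop; starts about two turns off the stop (11 to 17 rad). Friction about 2.5 N at the knob, no spring, stays where it is left. Each clockwise turn lowers the stage 10 mm
- wheel_centre (a point): point on the vertical axis of the handwheel, 140 mm above the table, just above its 112 mm wide black rim
- crank_grip (a point): middle of the upright crank knob on the handwheel: black cylinder 22 mm in diameter, 40 mm tall, 50 mm off the wheel's axis, spinning freely on its own pin, so it can be gripped and led round without turning the gripper. The wheel's rim top lies about 25 mm below this point
- ring_1 (a point): centre of the first cork ring (next to the handwheel), at the height of its top; ring 80 mm outside, hole 52 mm wide and 20 mm deep, fixed to the stage; moves up and down with the stage. A seated flask has its lowest point 15 mm below this point
- ring_2 (a point): the same for the middle cork ring, 85 mm from the first
- ring_3 (a point): the same for the cork ring at the far end from the handwheel, 85 mm from the second
- flask_1: amber round-bottomed flask, 120 mm tall: ball 60 mm in diameter, straight neck 23 mm in diameter from 58 to 114 mm above the lowest point, lip 27 mm wide above that; weighted at the bottom, about 0.12 kg. Origin at its lowest point, z along the neck. Starts in a cup with its lowest point 30 mm above the table. May be absent
- flask_2: a second flask like flask_1. May be absent
- flask_3: a third flask like flask_1. May be absent
- cup_1: white stacking cup, 77 mm tall, 0.3 kg, weighted foot: tapered body 46 mm wide at the foot, 59 mm at height 44 mm, then a straight collar 69 mm outside, 62 inside. Inner floor at height 30 mm. Origin at the centre of its underside, z up. Nested, the upper collar rests on the lower rim, each cup 33 mm above the one below. Starts standing on the table, with or without a flask
- cup_2: a second cup like cup_1
- cup_3: a third cup like cup_1
- bottle_a: bystander: 100 ml bottle with a cap, 56 mm wide, 91 mm tall; leave alone
- bottle_b: bystander: the other such bottle; leave alone
- timer: bystander: bench timer 65 x 61 x 24 mm; leave alone
- cylinder: bystander: measuring cylinder 185 mm tall, foot 60 mm; leave alone
- tape: bystander: roll of tape 100 mm wide, 25 mm high; leave alone
Mind the look-alikes: they are no part of the job. What is shaped like the cup_1 but purple is not meant.

How it is judged (in metres and radians):
On the way, in this order (a step that is already met when the one before it is completed fails the run):
1. the handwheel is cranked clockwise down to its bottom stop (value of joint handwheel below 0.06 rad), for 0.1 s.
2. the handwheel is backed off a quarter turn (value of joint handwheel between 1.17 and 1.97 rad and velocity of joint handwheel between -0.2 and 0.2 rad/s), for 0.2 s.
3. every flask sits upright and centred in a cork ring of the lowered stage (((horizontal distance between flask_1 and ring_1 below 0.008 m and z of flask_1 in the frame of ring_1 between -0.021 and -0.008 m) or (horizontal distance between flask_1 and ring_2 below 0.008 m and z of flask_1 in the frame of ring_2 between -0.021 and -0.008 m) or (horizontal distance between flask_1 and ring_3 below 0.008 m and z of flask_1 in the frame of ring_3 between -0.021 and -0.008 m)) and angle between each of flask_1, flask_2, flask_3's own z axis and vertical below 0.14 rad and linear speed of each of flask_1, flask_2, flask_3 below 0.02 m/s and ((horizontal distance between flask_2 and ring_1 below 0.008 m and z of flask_2 in the frame of ring_1 between -0.021 and -0.008 m) or (horizontal distance between flask_2 and ring_2 below 0.008 m and z of flask_2 in the frame of ring_2 between -0.021 and -0.008 m) or (horizontal distance between flask_2 and ring_3 below 0.008 m and z of flask_2 in the frame of ring_3 between -0.021 and -0.008 m)) and ((horizontal distance between flask_3 and ring_1 below 0.008 m and z of flask_3 in the frame of ring_1 between -0.021 and -0.008 m) or (horizontal distance between flask_3 and ring_2 below 0.008 m and z of flask_3 in the frame of ring_2 between -0.021 and -0.008 m) or (horizontal distance between flask_3 and ring_3 below 0.008 m and z of flask_3 in the frame of ring_3 between -0.021 and -0.008 m)) and value of joint handwheel between 1.17 and 1.97 rad), for 0.2 s.
At the end, for the whole second after the job is handed in: Handwheel a quarter turn (within 0.4 rad) off the bottom stop; each flask present at rest in a cork ring, within 8 mm of its centre, fully down, within 8 degrees of upright; three cups nested (centres within 8 mm, upright within 6 degrees) in one stack on the table (all of step 3 and horizontal distance between cup_1 and cup_2 below 0.008 m and horizontal distance between each of cup_2, cup_1 and cup_3 below 0.008 m and angle between each of cup_1, cup_2, cup_3's own z axis and vertical below 0.1 rad and height (world z) of each of cup_1, cup_2, cup_3 below 0.072 m and linear speed of each of cup_1, cup_2, cup_3 below 0.02 m/s and height (world z) of any of cup_1, cup_2, cup_3 below 0.006 m); the robot touches nothing.
It fails at once if a bystander is pushed more than 30 mm (distance of any of bottle_a, bottle_b, timer, cylinder, tape from where it was at the start of the episode above 0.03 m).
Of flask_1, flask_2, flask_3 only 2 to 3 are there at a start; the rules pass over those that are not, and their reading is None.
At some moment in a run one of cup_1, cup_2, cup_3 may be knocked a few centimetres aside while the robot is not near it.
It also fails if it takes over 210 s, if anything falls off the work surface, if the arm or the gripper's body presses on something with over 40 N, if the wrist force passes 120 N, or if a joint passes its speed limit or range.

ROBOT

A 7-joint arm with a two-finger parallel gripper is mounted at the origin on a cart in front of the work surface, level with it; the furniture and walls round the work are solid. World frame = base frame: x ahead of the robot, y to its left, z up, the work surface at z = 0. Lengths are in mm, angles in rad, forces in N, time in s.
With the tool pointing down it reaches from about 400 to 875 mm from the base axis. Payload 4.4 kg.
Tool frame: the origin (TCP) lies at the very end of the fingers, on their centre line; the grasp point (between the pads) lies 19 mm behind it (ctrl.grasp_offset is the distance from the TCP to the grasp point, in mm); z points along the fingers, y is the line along which they close (so a half turn about z gives the same grasp; the last joint's range is limited). The gripper opens to 85 mm and grips with 20 to 120 N. Pads are 22 mm wide; open, the fingers measure 114 mm over their backs; the gripper's body (76 mm by 85 mm) begins 54 mm behind the grasp point. The pads swing forward as they close: fully open they stand 13 mm farther back than shut.
Start: joints at [-1.266, 0.628, 0.038, 1.517, -0.027, 0.996, -0.02], TCP at [235.512, 605.848, 231.313] pointing down, gripper open.
Joint ranges: [-3.06, 3.06], [-0.37, 2.12], [-1.25, 1.32], [0.18, 2.47], [-1.1, 4.24], [0.23, 1.98], [-2.94, 2.94]. Speed limits (rad/s): [2.57, 2.57, 3.14, 3.14, 3.14, 3.14, 3.14].

INTERFACE

Orientations are given as [roll, pitch, yaw] about the fixed x, y, z axes, in that order (R = Rz(yaw) Ry(pitch) Rx(roll)).
In Python, from cell import status, cams, ctrl gives the robot as it stands.
- The arm moves only by the tool move_arm, never from a script. Its argument "plan" is a list of rows, each a list of 3 entries, a list of its own where there are three numbers: the shift along the world's x, y, z in mm, then the turn, a rotation vector about the world's x, y, z in degrees, then the opening, from 0 (shut) to 1 (fully open). In form: [[[x, y, z], [wx, wy, wz], gripper], ...]. A call has 1 to 10 rows; each row shifts and turns the commanded pose from where the row before left it; what a row does not reach is not made up. A row lasts 1/8 s, in which the tool goes at most 62.5 mm and 10.7 degrees, less where a joint would pass 70% of its speed; a pose out of reach is approached as far as the arm can. A call with a gripper value outside its range is refused whole. The fingers move at their own pace and stop on an object; the grip force is fixed at half the most. Time passes only in rows, so rows that do not move let the fingers close. It gives the time, the measured TCP pose, the force, the opening and the grip force at its end, in the units of the state.
- status.read_state(): the state, without advancing time (a new reading comes with each control period).
- cams.get_image(name): name is "scene" or "top" or "wrist"; returns the picture (384x512x3 uint8, blue, green, red); there is no depth.
- cams.camera_params(name): a dict with "K" (3x3 intrinsics, pixels), "pose" (4x4, takes a point from camera to world coordinates); the wrist camera has in their place "tool_from_camera" (4x4, takes a point from camera to tool coordinates, whose origin is the TCP and whose axes are the flange's). Camera axes: x right, y down, z forward; pixel columns grow to the right and rows downward; lengths in mm; the calibration is good to about 2 mm. A picture is of the moment at which its call begins: read the wrist's pose just before it. camera_params takes no time and is no camera call.
- ctrl.finish_job(): hands the job in; it is judged then, once.
The state is a dict: "clock": time; "qpos": joint angles; "qd": joint speeds; "tau": joint torques, N m; "eef_pos": TCP position; "tool_rot": TCP orientation; "force": force on the tool from outside, world axes, zero at the start; "torque": the same for the moment, N m; "width": finger opening in mm; "gripper_force": force on a finger pad.
Only numpy, scipy, OpenCV 4.12 (cv2) and the standard library are available. Lean on these libraries where they do the work, as an engineer would, in place of code of your own. Each camera call takes 0.05 s, during which the arm holds its last target. There are 200 camera calls.

## Working session

There is one attempt and no reset: what is moved stays moved. The work goes in short steps, Python scripts to look and compute and a tool call to move; the robot and the scene stay as the last step left them, time stands still between calls to the robot, and variables do not carry over. Pictures are saved under pics/ and viewed, at most 17 in all, crops included, and the job is handed in when it is done.

Besides the shell and the picture viewer there is one more tool, called after ">>>" as name(argument=value, ...), one argument or row to a line, values as JSON. move_arm: Moves the arm, as the interface text tells. Its arguments: {"type":"object","properties":{"plan":{"type":"array","items":{"type":"array"}}},"required":["plan"]}

```bash
mkdir -p pics; ls; cat > h.py <<'E'
import numpy as np, cv2
from cell import status, cams, ctrl
from scipy.spatial.transform import Rotation as R
def cam(name):
    p=cams.camera_params(name); K=np.array(p["K"])
    if "pose" in p: return K,np.array(p["pose"])
    s=status.read_state(); T=np.eye(4); T[:3,3]=s["eef_pos"]; T[:3,:3]=R.from_euler("xyz",s["tool_rot"]).as_matrix()
    return K,T@np.array(p["tool_from_camera"])
def pix2w(KP,u,v,z):
    K,P=KP; d=P[:3,:3]@np.linalg.inv(K)@np.array([u,v,1.]); o=P[:3,3]
    return o+d*(z-o[2])/d[2]
def w2pix(KP,p):
    K,P=KP; c=P[:3,:3].T@(np.array(p,float)-P[:3,3]); q=K@c; return q[:2]/q[2]
E
python3 - <<'E'
from h import *
s=status.read_state(); print(s)
for n in("scene","top"):
    i=cams.get_image(n); cv2.imwrite(f"pics/{n}0.png",i); K,P=cam(n); print(n,K.round(1).tolist(),P.round(3).tolist())
a=cv2.imread("pics/top0.png"); cv2.imwrite("pics/top0b.png",cv2.resize(a,(800,600),interpolation=cv2.INTER_CUBIC))
E
```

```text
pics
{'clock': 0.0, 'qpos': array([-1.26578721,  0.62933075,  0.03844395,  1.51837397, -0.02703271,
        0.9963262 , -0.01998933]), 'qd': array([-1.16699162e-04, -3.44717866e-04,  9.55717242e-04,  1.35798451e-03,
        7.33332135e-05, -1.07307147e-04,  1.57032407e-03]), 'tau': array([ 6.86517214e-04, -5.63396394e+01,  1.22635826e+00, -1.93447065e+01,
        1.10258340e-02,  1.04592644e-02, -6.89769436e-06]), 'eef_pos': array([235.27487455, 605.24212766, 230.39719107]), 'tool_rot': array([-3.13967206e+00, -1.36669817e-06,  2.77077465e+00]), 'force': array([-0.01959026, -0.13765731,  0.00839459]), 'torque': array([ 0.03293572, -0.01084868, -0.02578235]), 'gripper_force': 0.0, 'width': 85.26898054589728}
scene [[404.5, 0.0, 262.4], [0.0, 404.5, 191.0], [0.0, 0.0, 1.0]] [[-0.912, -0.196, 0.359, -62.281], [-0.409, 0.432, -0.804, 1462.516], [0.003, -0.88, -0.474, 878.385], [0.0, 0.0, 0.0, 1.0]]
top [[487.6, 0.0, 257.2], [0.0, 487.6, 189.0], [0.0, 0.0, 1.0]] [[-0.137, -0.968, 0.209, 148.008], [-0.991, 0.134, -0.028, 192.437], [-0.001, -0.211, -0.977, 1937.784], [0.0, 0.0, 0.0, 1.0]]
```

View pics/top0b.png

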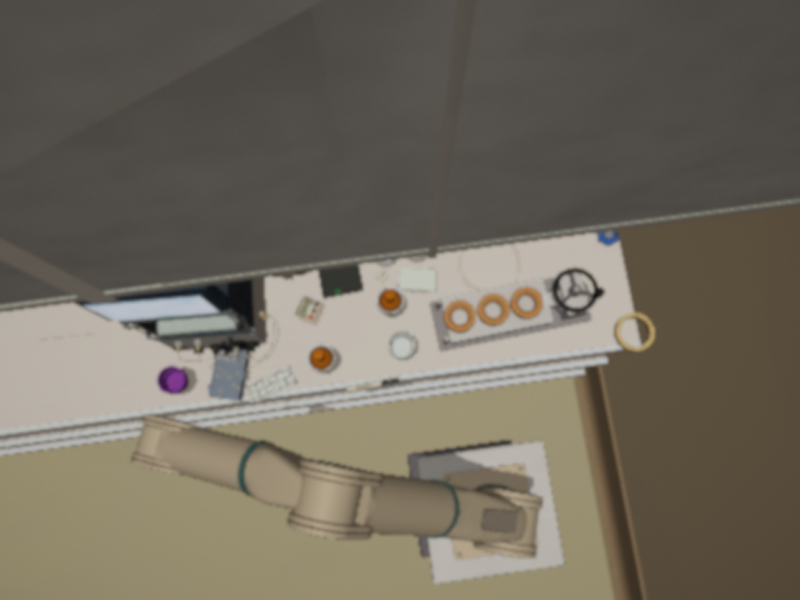

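View pics/scene0.png

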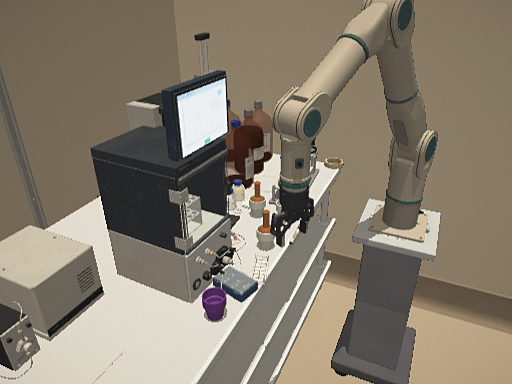

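The top view (800 px scale) shows the wheel at about (575,291) with its knob near (601,292), and rings at (527,303), (493,309) and (459,316). Two flasks sit in cups at (321,357) and (390,300), and there is an empty white cup at (403,346). The purple look-alike is at (173,380). The scene view agrees: two flasks, with the purple cup far off at (214,304).

```bash
python3 - <<'E'
from h import *
k=cam("top"); f=512/800
for n,u,v,z in [("wheel",575,291,115),("knob",601,292,155),("r1",527,303,75),("r2",493,309,75),("r3",459,316,75),("flA",321,357,140),("flB",390,300,140),("cupA",325,360,77),("cupB",390,302,77),("cupC",403,346,77),("purple",173,380,77),("postL",436,305,87),("tape",635,332,25),("timer",309,309,24),("blue",608,237,20),("pale",418,280,5),("front edge R",640,345,0),("backR",618,235,0)]:
    p=pix2w(k,u*f,v*f,z); print(n,p.round(),round(np.hypot(p[0],p[1])))
a=cv2.imread("pics/top0.png")[140:270,60:430]; cv2.imwrite("pics/top0c.png",cv2.resize(a,(800,281),interpolation=cv2.INTER_CUBIC))
E
```

```text
wheel [ 491. -281.  115.] 565
knob [ 472. -332.  155.] 577
r1 [ 485. -167.   75.] 513
r2 [481. -80.  75.] 488
r3 [475.   6.  75.] 475
flA [411. 352. 140.] 541
flB [525. 171. 140.] 553
cupA [411. 349.  77.] 539
cupB [534. 171.  77.] 560
cupC [419. 154.  77.] 447
purple [413. 722.  77.] 832
postL [508.  60.  87.] 512
tape [ 382. -435.   25.] 579
timer [555. 379.  24.] 672
blue [ 639. -418.   20.] 764
pale [596.  90.   5.] 603
front edge R [ 350. -450.    0.] 570
backR [ 646. -451.    0.] 788
```

View pics/top0c.png

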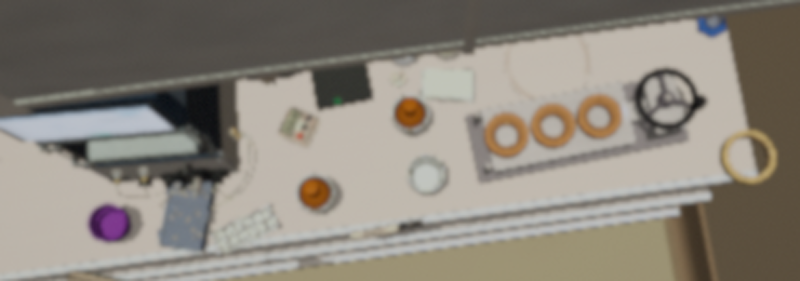

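The crop confirms that the purple cup, at (112,223), stands apart from the white cups at (427,176), (320,194) and (412,114). Next I'll go above the wheel for a close look.

>>> move_arm(
  plan=[
    [[28,-44,10],[0,0,-8],0.6],
    [[28,-44,10],[0,0,-8],0.6],
    [[28,-44,10],[0,0,-8],0.6],
    [[28,-44,10],[0,0,-8],0.6],
    [[28,-44,10],[0,0,-8],0.6],
    [[28,-44,10],[0,0,-8],0.6],
    [[28,-44,10],[0,0,-8],0.6],
  ],
)

```text
clock: 0.98
eef_pos: [432.0, 296.3, 301.5]
tool_rot: [-3.141, 0.0, 1.789]
force: [-0.3, -0.1, 0.2]
width: 50.8
gripper_force: 0.0
```

>>> move_arm(
  plan=[
    [[5,-56,0],[0,0,-1.3],0.6],
    [[5,-56,0],[0,0,-1.3],0.6],
    [[5,-56,0],[0,0,-1.3],0.6],
    [[5,-56,0],[0,0,-1.3],0.6],
    [[5,-56,0],[0,0,-1.3],0.6],
    [[5,-56,0],[0,0,-1.3],0.6],
    [[5,-56,0],[0,0,-1.3],0.6],
    [[5,-56,0],[0,0,-1.3],0.6],
    [[5,-56,0],[0,0,-1.3],0.6],
    [[0,0,0],[0,0,0],0.6],
  ],
)

```text
clock: 2.22
eef_pos: [475.4, -211.6, 301.3]
tool_rot: [-3.141, 0.003, 1.581]
force: [-0.3, -0.1, -0.3]
width: 51.5
gripper_force: 0.0
```

```bash
python3 - <<'E'
from h import *
s=status.read_state(); print(s["clock"],s["eef_pos"],s["tool_rot"],s["width"],s["qpos"].round(2))
k=cam("wrist"); np.savez("pics/w1.npz",K=k[0],P=k[1]); print(k[1].round(2).tolist(),k[0][0,0])
cv2.imwrite("pics/w1.png",cams.get_image("wrist"))
E
```

```text
2.225 [ 475.3834998  -211.59005167  301.27869996] [-3.14120867  0.00333969  1.58061854] 51.53645401440174 [-0.01  0.4   0.54  1.79 -0.24  1.01  0.63]
[[1.0, 0.01, 0.0, 475.04], [0.01, -0.95, -0.33, -128.24], [-0.0, 0.33, -0.95, 443.88], [0.0, 0.0, 0.0, 1.0]] 290.6577237350694
```

View pics/w1.png

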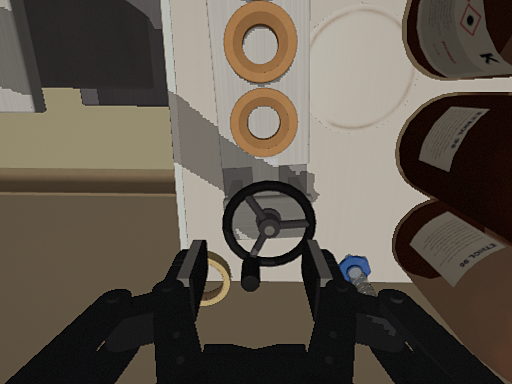

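The close view shows the wheel centred at about (269,222), its knob at about (251,274) with the top at (250,285), ring 1 at (264,122) and ring 2 at (261,42). Large bottles stand to the right, starting at u of about 395.

```bash
python3 - <<'E'
from h import *
d=np.load("pics/w1.npz");k=(d["K"],d["P"])
for n,u,v,z in [("wheel",269,222,133),("hub",268,229,140),("knobmid",251,274,160),("knobtop",250,283,180),("knobbase",254,264,140),("r1",264,122,75),("r2",261,42,75),("r1",264,122,60),("r2",261,42,60),("bottle",395,245,150),("bottle",398,155,150)]:
    print(n,pix2w(k,u,v,z).round(1))
for z in (150,160,170): 
  print(w2pix(k,[472,-332,z]))
E
```

```text
wheel [ 493.3 -272.   133. ]
hub [ 491.9 -277.6  140. ]
knobmid [ 472.8 -324.9  160. ]
knobtop [ 471.9 -322.4  180. ]
knobbase [ 476.2 -324.5  140. ]
r1 [ 486.9 -163.1   75. ]
r2 [481.7 -74.1  75. ]
r1 [ 487.4 -164.5   60. ]
r2 [482.  -71.9  60. ]
bottle [ 636.6 -291.4  150. ]
bottle [ 622.3 -187.6  150. ]
[250.4095275  274.13466716]
[250.28893229 279.27332465]
[250.16132706 284.71068495]
```

>>> move_arm(
  plan=[
    [[-1,-38,-30],[0,0,0],0.6],
    [[-1,-38,-30],[0,0,0],0.6],
    [[0,-36,-30],[0,0,0],0.6],
    [[0,0,-26],[0,0,0],0.6],
    [[0,0,-20],[0,0,0],0.6],
    [[0,0,-20],[0,0,0],0.6],
    [[0,0,0],[0,0,0],0.0],
    [[0,0,0],[0,0,0],0.0],
    [[0,0,0],[0,0,0],0.0],
    [[0,0,0],[0,0,0],0.0],
  ],
)

```text
clock: 3.52
eef_pos: [474.3, -317.0, 145.5]
tool_rot: [-3.141, -0.002, 1.59]
force: [-1.0, 3.0, -1.7]
width: 20.7
gripper_force: 58.9
```

```bash
python3 - <<'E'
from h import *
k=cam("wrist"); np.savez("pics/w2.npz",K=k[0],P=k[1])
cv2.imwrite("pics/w2.png",cams.get_image("wrist"))
print(w2pix(k,[492.5,-277,133]),w2pix(k,[492.5,-277,140]))
E
```

```text
[288.00250061 175.69792874] [289.431316   179.21309151]
```

View pics/w2.png

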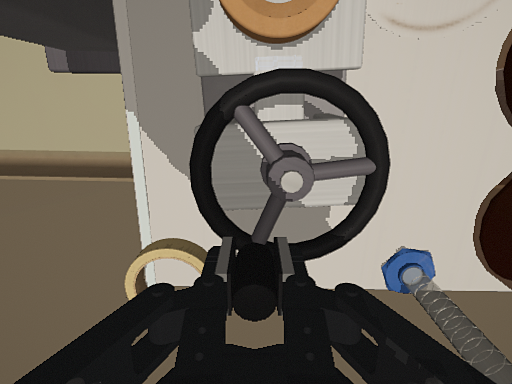

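The gripper holds the knob between the pads (top at about (254,300)), and the wheel hub is at (291,181), matching my centre estimate.

```bash
python3 - <<'E'
from h import *
d=np.load("pics/w2.npz");k=(d["K"],d["P"])
print(pix2w(k,291,181,140).round(1), pix2w(k,254,301,180).round(1),pix2w(k,289,165,133).round(1))
s=status.read_state(); print(s["eef_pos"],s["force"],s["tool_rot"],s["qpos"].round(3))
E
```

```text
[ 493.4 -278.   140. ] [ 474.6 -322.9  180. ] [ 492.7 -270.9  133. ]
[ 474.36853978 -317.0191659   145.47716014] [-1.16718722  3.20641677 -1.06094788] [-3.14115592e+00 -1.79533289e-03  1.58972227e+00] [ 0.271  0.664  0.426  1.834 -0.394  0.729  0.934]
```

>>> move_arm(
  plan=[
    [[-20.5,15.8,0],[0,0,0],0.0],
    [[-9.8,23.9,0],[0,0,0],0.0],
    [[3.5,25.7,0],[0,0,0],0.0],
  ],
)

```text
clock: 3.95
eef_pos: [445.5, -254.5, 145.5]
tool_rot: [-3.14, 0.002, 1.585]
force: [1.8, -3.0, -9.4]
width: 21.0
gripper_force: 60.9
```

>>> move_arm(
  plan=[
    [[15.8,20.5,0],[0,0,0],0.0],
    [[23.9,9.8,0],[0,0,0],0.0],
    [[25.7,-3.5,0],[0,0,0],0.0],
  ],
)

```text
clock: 4.32
eef_pos: [513.1, -224.6, 145.5]
tool_rot: [-3.14, -0.001, 1.591]
force: [-5.0, -6.0, -4.5]
width: 20.4
gripper_force: 61.4
```

>>> move_arm(
  plan=[
    [[20.5,-15.8,0],[0,0,0],0.0],
    [[9.8,-23.9,0],[0,0,0],0.0],
    [[-3.5,-25.7,0],[0,0,0],0.0],
    [[-15.8,-20.5,0],[0,0,0],0.0],
    [[-23.9,-9.8,0],[0,0,0],0.0],
    [[-25.7,3.5,0],[0,0,0],0.0],
    [[-20.5,15.8,0],[0,0,0],0.0],
    [[-9.8,23.9,0],[0,0,0],0.0],
    [[3.5,25.7,0],[0,0,0],0.0],
  ],
)

```text
clock: 5.45
eef_pos: [445.5, -254.4, 145.5]
tool_rot: [-3.14, 0.002, 1.586]
force: [1.6, -3.3, -8.7]
width: 20.6
gripper_force: 61.3
```

>>> move_arm(
  plan=[
    [[15.8,20.5,0],[0,0,0],0.0],
    [[23.9,9.8,0],[0,0,0],0.0],
    [[25.7,-3.5,0],[0,0,0],0.0],
    [[20.5,-15.8,0],[0,0,0],0.0],
    [[9.8,-23.9,0],[0,0,0],0.0],
  ],
)

```text
clock: 6.08
eef_pos: [542.8, -265.3, 145.4]
tool_rot: [-3.139, -0.001, 1.591]
force: [-11.9, 2.4, 5.4]
width: 20.8
gripper_force: 62.7
```

>>> move_arm(
  plan=[
    [[0.3,-8.8,0],[0,0,0],0.0],
    [[-1.1,-8.6,0],[0,0,0],0.0],
    [[-2.7,-8.3,0],[0,0,0],0.0],
  ],
)

```text
clock: 6.45
eef_pos: [539.0, -290.1, 145.5]
tool_rot: [-3.14, -0.003, 1.59]
force: [-5.3, 4.8, 2.6]
width: 20.2
gripper_force: 62.2
```

>>> move_arm(
  plan=[
    [[-4.0,-7.7,0],[0,0,0],0.0],
    [[-5.4,-6.9,0],[0,0,0],0.0],
  ],
)

```text
clock: 6.7
eef_pos: [530.3, -303.8, 145.5]
tool_rot: [-3.141, -0.004, 1.59]
force: [-4.0, 6.2, 1.3]
width: 20.7
gripper_force: 62.3
```

>>> move_arm(
  plan=[
    [[-6.4,-5.9,0],[0,0,0],0.0],
    [[-7.4,-4.6,0],[0,0,0],0.0],
  ],
)

```text
clock: 6.95
eef_pos: [517.4, -314.1, 145.5]
tool_rot: [3.14, -0.003, 1.591]
force: [-0.1, 6.1, 0.0]
width: 20.6
gripper_force: 62.2
```

>>> move_arm(
  plan=[
    [[-8.0,-3.3,0],[0,0,0],0.0],
  ],
)

```text
clock: 7.08
eef_pos: [509.6, -317.7, 145.5]
tool_rot: [3.14, -0.003, 1.591]
force: [1.2, 5.8, -0.5]
width: 20.6
gripper_force: 62.2
```

>>> move_arm(
  plan=[
    [[-8.5,-1.9,0],[0,0,0],0.0],
    [[-8.8,-0.3,0],[0,0,0],0.0],
    [[-8.6,1.1,0],[0,0,0],0.0],
  ],
)

```text
clock: 7.45
eef_pos: [483.9, -319.8, 145.5]
tool_rot: [3.139, -0.001, 1.59]
force: [2.9, 4.6, -3.0]
width: 20.6
gripper_force: 62.0
```

>>> move_arm(
  plan=[
    [[-8.3,2.7,0],[0,0,0],0.0],
    [[-7.7,4.0,0],[0,0,0],0.0],
    [[-6.9,5.4,0],[0,0,0],0.0],
  ],
)

```text
clock: 7.82
eef_pos: [460.7, -309.0, 145.5]
tool_rot: [3.139, 0.001, 1.589]
force: [4.2, 2.1, -4.9]
width: 20.5
gripper_force: 61.7
```

>>> move_arm(
  plan=[
    [[-5.9,6.4,0],[0,0,0],0.0],
    [[-4.6,7.4,0],[0,0,0],0.0],
    [[-3.3,8.0,0],[0,0,0],0.0],
  ],
)

```text
clock: 8.2
eef_pos: [445.8, -287.7, 145.5]
tool_rot: [3.141, 0.002, 1.588]
force: [3.9, -0.7, -5.9]
width: 20.6
gripper_force: 61.7
```

>>> move_arm(
  plan=[
    [[-1.9,8.5,0],[0,0,0],0.0],
    [[-0.3,8.8,0],[0,0,0],0.0],
    [[1.1,8.6,0],[0,0,0],0.0],
  ],
)

```text
clock: 8.57
eef_pos: [443.8, -261.0, 145.5]
tool_rot: [-3.14, 0.0, 1.588]
force: [-0.6, -2.4, -1.9]
width: 20.4
gripper_force: 61.9
```

>>> move_arm(
  plan=[
    [[2.7,8.3,0],[0,0,0],0.0],
    [[4.0,7.7,0],[0,0,0],0.0],
    [[5.4,6.9,0],[0,0,0],0.0],
  ],
)

```text
clock: 8.95
eef_pos: [456.2, -236.5, 145.4]
tool_rot: [-3.139, -0.002, 1.589]
force: [-4.8, 1.8, 4.4]
width: 20.5
gripper_force: 62.5
```

>>> move_arm(
  plan=[
    [[6.4,5.9,0],[0,0,0],0.0],
    [[7.4,4.6,0],[0,0,0],0.0],
    [[8.0,3.3,0],[0,0,0],0.0],
  ],
)

```text
clock: 9.32
eef_pos: [479.3, -222.4, 145.4]
tool_rot: [-3.141, -0.002, 1.59]
force: [-3.2, 2.0, 4.1]
width: 20.4
gripper_force: 62.4
```

>>> move_arm(
  plan=[
    [[8.5,1.9,0],[0,0,0],0.0],
    [[8.8,0.3,0],[0,0,0],0.0],
    [[8.6,-1.1,0],[0,0,0],0.0],
  ],
)

```text
clock: 9.7
eef_pos: [506.1, -222.3, 145.4]
tool_rot: [3.141, -0.001, 1.59]
force: [-2.0, 3.0, 4.1]
width: 20.4
gripper_force: 62.5
```

>>> move_arm(
  plan=[
    [[8.3,-2.7,0],[0,0,0],0.0],
    [[7.7,-4.0,0],[0,0,0],0.0],
    [[6.9,-5.4,0],[0,0,0],0.0],
  ],
)

```text
clock: 10.07
eef_pos: [528.8, -235.8, 145.4]
tool_rot: [3.141, 0.0, 1.589]
force: [-0.3, 4.3, 4.2]
width: 20.3
gripper_force: 62.6
```

>>> move_arm(
  plan=[
    [[5.9,-6.4,0],[0,0,0],0.0],
    [[4.6,-7.4,0],[0,0,0],0.0],
    [[3.3,-8.0,0],[0,0,0],0.0],
  ],
)

```text
clock: 10.45
eef_pos: [541.4, -258.3, 145.4]
tool_rot: [-3.141, 0.001, 1.589]
force: [-2.6, 2.1, 5.4]
width: 20.2
gripper_force: 62.7
```

>>> move_arm(
  plan=[
    [[1.9,-8.5,0],[0,0,0],0.0],
    [[0.3,-8.8,0],[0,0,0],0.0],
  ],
)

```text
clock: 10.7
eef_pos: [542.8, -267.8, 145.3]
tool_rot: [-3.138, -0.013, 1.591]
force: [-5.5, 26.1, 21.3]
width: 20.8
gripper_force: 64.3
```

Bottom stop felt: 26 N, with the TCP about 6 mm behind its command. I'll hold there briefly.

>>> move_arm(
  plan=[
    [[0,-2,0],[0,0,0],0.0],
    [[0,0,0],[0,0,0],0.0],
  ],
)

```text
clock: 10.95
eef_pos: [542.8, -267.6, 145.3]
tool_rot: [-3.137, -0.015, 1.593]
force: [-4.5, 21.3, 17.7]
width: 20.6
gripper_force: 64.2
```

>>> move_arm(
  plan=[
    [[0,7.6,0],[0,0,0],0.0],
    [[-2.5,12.8,0],[0,0,0],0.0],
    [[-5.8,11.7,0],[0,0,0],0.0],
    [[-8.6,9.9,0],[0,0,0],0.0],
    [[-10.8,7.2,0],[0,0,0],0.0],
    [[-12.4,4.2,0],[0,0,0],0.0],
    [[-13.0,0.9,0],[0,0,0],0.0],
    [[0,0,0],[0,0,0],0.0],
    [[0,0,0],[0,0,0],0.0],
    [[0,0,0],[0,0,0],0.0],
  ],
)

```text
clock: 12.2
eef_pos: [488.1, -220.8, 145.3]
tool_rot: [-3.137, -0.004, 1.589]
force: [-3.1, 4.8, 9.9]
width: 20.4
gripper_force: 63.2
```

>>> move_arm(
  plan=[
    [[0,0,0],[0,0,0],0.5],
    [[0,0,0],[0,0,0],0.5],
    [[0,0,0],[0,0,0],0.5],
    [[0,0,30],[0,0,0],0.5],
    [[0,0,40],[0,0,0],0.5],
    [[0,20,50],[0,0,0],0.5],
    [[0,50,30],[0,0,0],0.5],
    [[0,58,10],[0,0,0],0.5],
    [[0,58,0],[0,0,0],0.5],
    [[0,55,0],[0,0,0],0.5],
  ],
)

```text
clock: 13.45
eef_pos: [490.4, 20.6, 305.6]
tool_rot: [3.141, -0.0, 1.589]
force: [0.9, -0.1, -0.0]
width: 43.0
gripper_force: 0.0
```

```bash
cat > shot.py <<'E'
import sys
from h import *
n=sys.argv[1]; s=status.read_state(); print(s["clock"],s["eef_pos"].round(1),s["tool_rot"].round(3),s["force"].round(1),s["qpos"].round(2))
k=cam("wrist"); np.savez(f"pics/{n}.npz",K=k[0],P=k[1]); cv2.imwrite(f"pics/{n}.png",cams.get_image("wrist"))
E
python3 shot.py w3
```

```text
13.45 [490.4  20.6 305.6] [ 3.141 -0.     1.589] [ 0.9 -0.1 -0. ] [-0.51  0.35  0.56  1.86 -0.22  0.99  0.17]
```

View pics/w3.png

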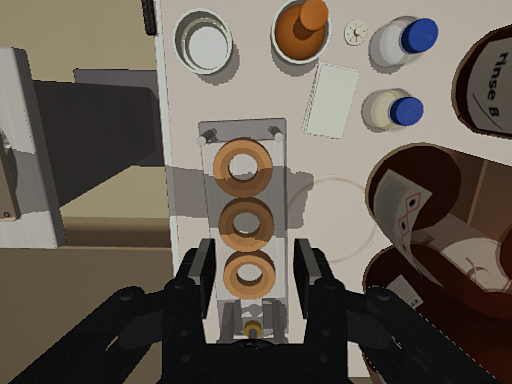

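Rings are at about (242,167), (246,223) and (250,275), with post tops at (208,135) and (281,137). The empty cup is at (204,41), flask B's cup at (300,32), and the bystander bottles at (420,36) and (406,110). I'll segment the rings and solve for their centres and height.

```bash
python3 - <<'E'
from h import *
from scipy.optimize import least_squares
d=np.load("pics/w3.npz");k=(d["K"],d["P"]); im=cv2.imread("pics/w3.png")
hsv=cv2.cvtColor(im,cv2.COLOR_BGR2HSV)
m=cv2.inRange(hsv,(8,90,90),(20,230,255)); m[:125]=0; m[305:]=0; m[:,:205]=0; m[:,290:]=0
cs,h=cv2.findContours(m,cv2.RETR_CCOMP,cv2.CHAIN_APPROX_NONE)
for c,hh in zip(cs,h[0]):
    if cv2.contourArea(c)>150: e=cv2.fitEllipse(c); print("out" if hh[3]<0 else "hole",np.round(e[0],1),np.round(e[1],1),cv2.contourArea(c), cv2.boundingRect(c))
o=m.copy(); cv2.imwrite("pics/crop3.png",cv2.resize(im[120:310,195:300],(552,1000)[0:2] if 0 else (420,760),interpolation=cv2.INTER_CUBIC)[:600])
for u,v in [(208,135),(281,137)]: print(pix2w(k,u,v,87).round(1))
print(pix2w(k,204,41,77).round(1), pix2w(k,300,32,77).round(1), pix2w(k,420,36,91).round(1),pix2w(k,406,110,91).round(1))
E
```

```text
out [248.7 276.7] [43.6 51. ] 1745.5 (223, 255, 52, 45)
hole [248.9 274.5] [23.4 26.6] 486.0 (236, 263, 27, 24)
out [245.8 226.4] [49.3 53.9] 2085.5 (219, 202, 55, 50)
hole [245.9 224.6] [26.  29.6] 603.0 (231, 211, 31, 28)
out [242.2 168.2] [56.9 58.4] 2610.0 (213, 140, 59, 58)
hole [242.5 167.9] [30.4 31. ] 736.5 (227, 153, 32, 31)
[433.1  53.9  87. ]
[523.   53.1  87. ]
[430.5 159.2  77. ] [539.9 170.4  77. ] [670.  166.3  91. ] [669.2  88.   91. ]
```

View pics/crop3.png

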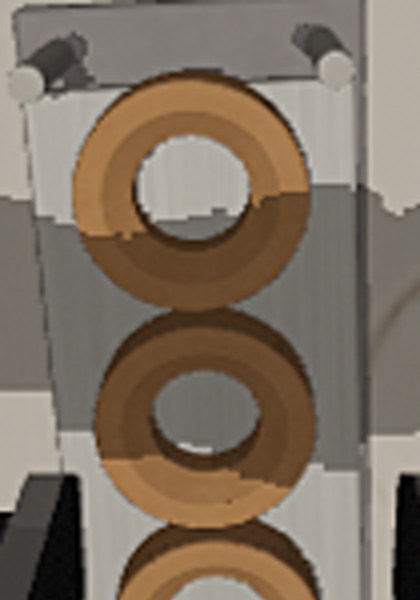

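```bash
python3 - <<'E'
from h import *
d=np.load("pics/w3.npz");k=(d["K"],d["P"]); print(k[1].round(2).tolist())
for z in (45,50,55,60,65,70,75):
    a=pix2w(k,242.7,168.2,z);b=pix2w(k,246.5,226.3,z)
    th=np.linspace(0,6.28,100); q=np.array([w2pix(k,a+40*np.array([np.cos(t),np.sin(t),0])) for t in th]); q2=np.array([w2pix(k,b+40*np.array([np.cos(t),np.sin(t),0])) for t in th])
    print(z,a.round(1),b.round(1),np.linalg.norm(a-b).round(1),np.ptp(q,0).round(1),np.ptp(q2,0).round(1),q.max(0).round(),q2.max(0).round())
E
```

```text
[[1.0, 0.02, 0.01, 489.24], [0.02, -0.95, -0.32, 103.46], [-0.0, 0.32, -0.95, 448.46], [0.0, 0.0, 0.0, 1.0]]
45 [474.5   2.1  45. ] [480.8 -89.   45. ] 91.3 [56.1 54.6] [52.4 47.6] [271. 195.] [273. 249.]
50 [474.7   3.4  50. ] [480.9 -86.6  50. ] 90.1 [56.8 55.3] [53.1 48.2] [271. 195.] [273. 250.]
55 [474.8   4.6  55. ] [481.  -84.2  55. ] 89.0 [57.5 56. ] [53.7 48.9] [271. 195.] [273. 250.]
60 [475.    5.9  60. ] [481.1 -81.8  60. ] 87.9 [58.3 56.8] [54.4 49.5] [272. 196.] [274. 250.]
65 [475.2   7.1  65. ] [481.2 -79.4  65. ] 86.8 [59.  57.5] [55.1 50.1] [272. 196.] [274. 251.]
70 [475.4   8.4  70. ] [481.3 -77.   70. ] 85.6 [59.8 58.3] [55.9 50.8] [273. 196.] [274. 251.]
75 [475.6   9.6  75. ] [481.4 -74.6  75. ] 84.5 [60.6 59. ] [56.6 51.5] [273. 197.] [275. 251.]
```

```bash
python3 - <<'E'
from h import *
d=np.load("pics/w3.npz");k=(d["K"],d["P"])
a=pix2w(k,201.5,140.5,87);b=pix2w(k,279.3,137,87);print(a,b,np.linalg.norm(a-b))
m=(a+b)/2; W=np.array([493.4,-278]); ax=(m[:2]-W); print(m,np.linalg.norm(ax),"should be 328"); ax/=np.linalg.norm(ax)
for y in(-30,55,140): print(y,(W+ax*(y+145)).round(1),(m[:2]-ax*(183-y)).round(1))
for y,z in ((140,60),(140,65),(55,60),(55,65),(-30,60),(-30,65)):
  p=np.append(W+ax*(y+145),z); q=np.array([w2pix(k,p+40*np.array([np.cos(t),np.sin(t),0])) for t in np.linspace(0,6.28,100)]); print(y,z,q.min(0).round(1),q.max(0).round(1))
E
```

```text
[424.80106486  46.97962212  87.        ] [520.94864193  53.02205806  87.        ] 96.33725970939884
[472.8748534   50.00084009  87.        ] 328.6424086214264 should be 328
-30 [ 486.2 -163.2] [ 486.2 -162.6]
55 [480.9 -78.4] [480.9 -77.7]
140 [475.6   6.4] [475.6   7.1]
140 60 [214.  138.5] [272.3 195.3]
140 65 [213.5 139. ] [272.5 196.5]
55 60 [219.1 198.6] [273.7 248.3]
55 65 [218.7 199.8] [273.9 250. ]
-30 60 [223.7 251.2] [274.9 295.1]
-30 65 [223.3 252.9] [275.2 297.2]
```

>>> move_arm(
  plan=[
    [[-2,45,0],[0,0,0],0.5],
    [[-2,50,0],[0,0,0],0.5],
    [[-2,50,0],[0,0,0],0.5],
    [[-2,50,0],[0,0,0],0.5],
    [[-2,30,0],[0,0,0],0.5],
    [[0,0,0],[0,0,0],0.5],
  ],
)

```text
clock: 14.25
eef_pos: [479.9, 246.4, 304.6]
tool_rot: [-3.141, -0.0, 1.594]
force: [1.0, -0.6, -1.3]
width: 42.6
gripper_force: 0.0
```

```bash
python3 shot.py w4
```

```text
14.25 [479.9 246.4 304.6] [-3.141 -0.     1.594] [ 1.  -0.6 -1.3] [-0.87  0.43  0.51  1.74 -0.24  1.04 -0.26]
```

View pics/w4.png

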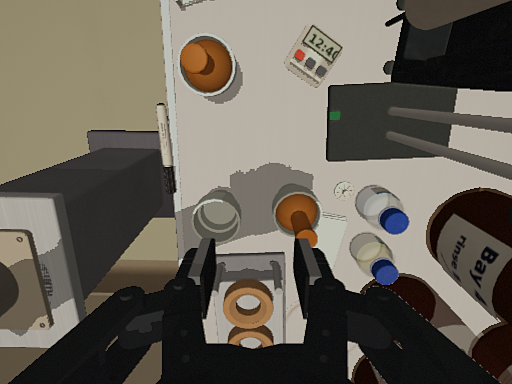

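The view shows flask A's cup rim centred at about (208,66) with its lip near (194,55), flask B's cup rim at about (297,210) with its lip at (306,238), and the empty cup's rim at (217,215). The timer is at (314,55) and the bottles are at (385,210) and (375,260).

```bash
python3 - <<'E'
from h import *
d=np.load("pics/w4.npz");k=(d["K"],d["P"])
im=cv2.imread("pics/w4.png")
for n,u,v,z in [("cupA",208,66,77),("lipA",194,55,150),("cupB",297.5,210,77),("lipB",306.5,238,150),("cupC",217,215,77),("bot",393,220,91),("bot",383,272,91)]: print(n,pix2w(k,u,v,z).round(1))
a=cv2.resize(im[25:110,165:250],(400,400),interpolation=cv2.INTER_CUBIC);b=cv2.resize(im[175:260,250:335],(400,400),interpolation=cv2.INTER_CUBIC)
cv2.imwrite("pics/crop4.png",np.hstack([a,b]))
E
```

```text
cupA [422.9 358.3  77. ]
lipA [421.1 361.7 150. ]
cupB [540.8 178.8  77. ]
lipB [541.2 174.2 150. ]
cupC [430.  168.7  77. ]
bot [667.1 173.   91. ]
bot [667.2  92.   91. ]
```

View pics/crop4.png

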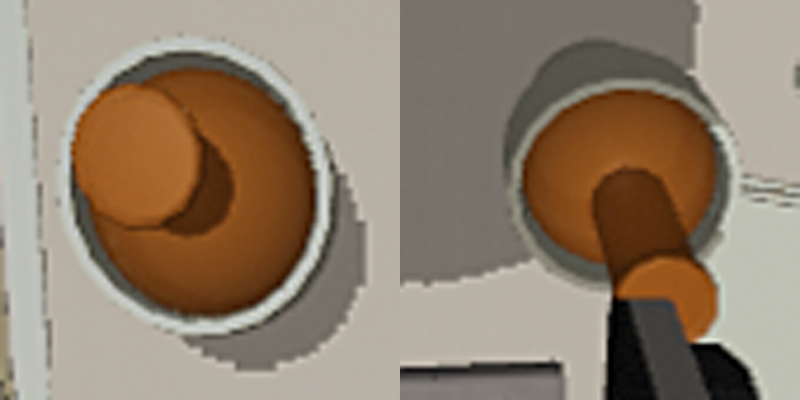

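>>> move_arm(
  plan=[
    [[31,-36,-20],[0,0,0],0.75],
    [[30,-36,-24],[0,0,0],0.75],
    [[0,0,-40],[0,0,0],0.75],
    [[0,0,-40],[0,0,0],0.75],
    [[0,0,-40],[0,0,0],0.75],
    [[0,0,-38],[0,0,0],0.75],
    [[0,0,0],[0,0,0],0.75],
  ],
)

```text
clock: 15.18
eef_pos: [539.7, 169.2, 101.3]
tool_rot: [-3.136, 0.003, 1.587]
force: [-1.0, 0.1, 0.3]
width: 64.4
gripper_force: 0.0
```

```bash
python3 shot.py w5
```

```text
15.175 [539.7 169.2 101.3] [-3.136e+00  3.000e-03  1.587e+00] [-1.   0.1  0.3] [-0.59  0.72  0.37  1.87 -0.42  0.63  0.06]
```

View pics/w5.png

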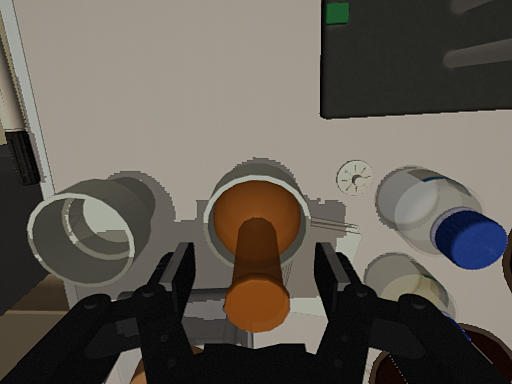

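The neck stands between the open fingers, with the lip at (258,303) and cup B's rim at about (257,220). The empty cup's rim is at about (87,232).

```bash
python3 - <<'E'
from h import *
d=np.load("pics/w5.npz");k=(d["K"],d["P"])
for n,u,v,z in [("lipB",258,301,150),("cupB",257,219,77),("cupC",82,233,77)]: print(n,pix2w(k,u,v,z).round(1))
E
```

```text
lipB [541.6 175.1 150. ]
cupB [541.4 177.4  77. ]
cupC [429.5 165.6  77. ]
```

>>> move_arm(
  plan=[
    [[1.5,6,0],[0,0,0],0.75],
    [[0,0,0],[0,0,0],0.75],
    [[0,0,0],[0,0,0],0],
    [[0,0,0],[0,0,0],0],
    [[0,0,0],[0,0,0],0],
    [[0,0,0],[0,0,0],0],
    [[0,0,0],[0,0,0],0],
  ],
)

```text
clock: 16.1
eef_pos: [542.6, 177.9, 103.8]
tool_rot: [-3.141, -0.0, 1.589]
force: [-1.3, -0.2, 5.0]
width: 21.6
gripper_force: 58.2
```

>>> move_arm(
  plan=[
    [[0,0,20],[0,0,0],0],
    [[0,0,40],[0,0,0],0],
    [[0,0,50],[0,0,0],0],
    [[0,0,30],[0,0,0],0],
    [[0,0,0],[0,0,0],0],
  ],
)

```text
clock: 16.73
eef_pos: [544.5, 178.0, 245.4]
tool_rot: [3.137, -0.002, 1.589]
force: [0.2, -0.6, -1.5]
width: 21.3
gripper_force: 58.8
```

>>> move_arm(
  plan=[
    [[-12.7,-50.7,0],[0,0,0],0],
    [[-12.7,-50.7,0],[0,0,0],0],
    [[-12.7,-50.7,0],[0,0,0],0],
    [[-12.7,-50.7,0],[0,0,0],0],
    [[-12.7,-50.7,0],[0,0,0],0],
    [[0,0,-40],[0,0,0],0],
    [[0,0,-40],[0,0,0],0],
    [[0,0,-20],[0,0,0],0],
    [[0,0,0],[0,0,0],0],
    [[0,0,0],[0,0,0],0],
  ],
)

```text
clock: 17.98
eef_pos: [479.6, -75.8, 143.3]
tool_rot: [-3.141, 0.0, 1.589]
force: [-0.0, -1.3, -0.9]
width: 21.4
gripper_force: 58.9
```

```bash
python3 shot.py w6; python3 - <<'E'
from h import *
d=np.load("pics/w6.npz");k=(d["K"],d["P"])
print(w2pix(k,[481,-78,66]),w2pix(k,[475.5,6.5,66]))
E
```

```text
17.975 [479.6 -75.8 143.3] [-3.141  0.     1.589] [-0.  -1.3 -0.9] [-0.18  0.57  0.41  2.06 -0.39  0.59  0.52]
[255.79237811 204.04357128] [250.42485223  94.01668123]
```

View pics/w6.png

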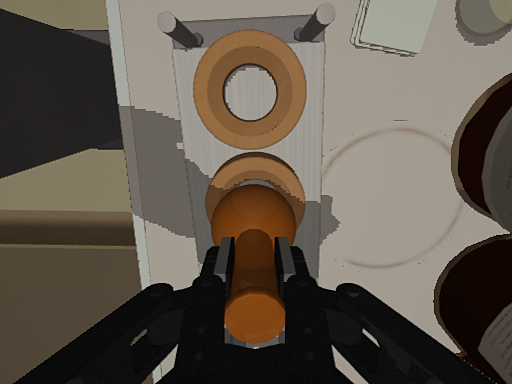

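The flask hangs over the middle ring, ring 3's centre is at (250,91), and everything agrees with the estimates within 2 mm. Now lowering it by feel.

>>> move_arm(
  plan=[
    [[1.2,1,-6],[0,0,0],0],
    [[0,0,-5],[0,0,0],0],
    [[0,0,0],[0,0,0],0],
  ],
)

```text
clock: 18.4
eef_pos: [480.5, -74.5, 132.0]
tool_rot: [-3.141, -0.0, 1.589]
force: [0.1, -0.5, -1.9]
width: 21.5
gripper_force: 58.9
```

>>> move_arm(
  plan=[
    [[0,0,-3],[0,0,0],0],
    [[0,0,0],[0,0,0],0],
  ],
)

```text
clock: 18.65
eef_pos: [481.0, -74.1, 129.3]
tool_rot: [3.141, -0.001, 1.59]
force: [0.6, 1.7, -0.6]
width: 21.6
gripper_force: 59.2
```

>>> move_arm(
  plan=[
    [[0,0,-3],[0,0,0],0],
    [[0,0,0],[0,0,0],0],
  ],
)

```text
clock: 18.9
eef_pos: [480.9, -72.9, 126.8]
tool_rot: [3.141, -0.003, 1.59]
force: [-0.7, 5.3, 6.1]
width: 22.0
gripper_force: 59.8
```

>>> move_arm(
  plan=[
    [[0,2.5,-1],[0,0,0],0],
    [[0,0,0],[0,0,0],0],
  ],
)

```text
clock: 19.15
eef_pos: [480.9, -72.1, 126.5]
tool_rot: [3.141, -0.001, 1.589]
force: [-2.5, 2.3, 12.1]
width: 21.8
gripper_force: 60.8
```

>>> move_arm(
  plan=[
    [[0,0,0],[0,0,0],0.6],
    [[0,0,0],[0,0,0],0.6],
    [[0,0,0],[0,0,0],0.6],
    [[0,0,20],[0,0,0],0.6],
    [[0,0,40],[0,0,0],0.6],
    [[0,20,50],[0,0,0],0.6],
    [[0,35,40],[0,0,0],0.6],
    [[0,30,0],[0,0,0],0.6],
    [[0,0,0],[0,0,0],0.6],
  ],
)

```text
clock: 20.27
eef_pos: [480.8, 15.5, 275.4]
tool_rot: [3.141, -0.001, 1.594]
force: [-0.9, 0.2, -0.8]
width: 51.3
gripper_force: 0.0
```

```bash
python3 shot.py w7; python3 - <<'E'
from h import *
d=np.load("pics/w7.npz");k=(d["K"],d["P"]); im=cv2.imread("pics/w7.png")
for n,p in [("r2",[481,-77,68]),("lip",[481,-77,173]),("r3",[475.5,7.5,68])]: 
    q=w2pix(k,p); print(n,q.round(1)); cv2.circle(im,tuple(int(round(x)) for x in q),2,(255,255,0),-1)
for dd in (0,):
  for z,r in((68,40),(173,13.5)):
    c=np.array([481,-77,z],float); q=np.array([w2pix(k,c+r*np.array([np.cos(t),np.sin(t),0])) for t in np.linspace(0,6.3,60)]); cv2.polylines(im,[q.round().astype(int)],True,(255,255,0),1)
cv2.imwrite("pics/w7c.png",cv2.resize(im[60:340,150:370],None,fx=2,fy=2))
E
```

```text
20.275 [480.8  15.5 275.4] [ 3.141e+00 -1.000e-03  1.594e+00] [-0.9  0.2 -0.8] [-0.49  0.37  0.54  1.93 -0.24  0.91  0.2 ]
r2 [252.7 232.2]
lip [252.1 280. ]
r3 [249.7 170.7]
```

View pics/w7c.png

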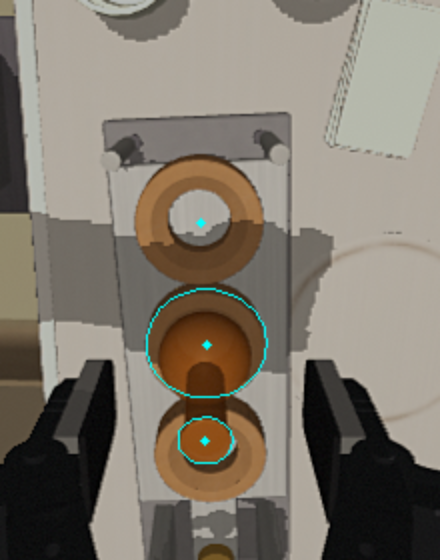

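The flask is seated upright in the middle ring: the projected ring and lip circles coincide with the picture. Now to flask A.

>>> move_arm(
  plan=[
    [[-10,57,0],[0,0,0],0.75],
    [[-10,57,0],[0,0,0],0.75],
    [[-10,57,0],[0,0,0],0.75],
    [[-10,57,0],[0,0,0],0.75],
    [[-10,57,0],[0,0,0],0.75],
    [[-9.5,58,0],[0,0,0],0.75],
    [[0,0,-40],[0,0,0],0.75],
    [[0,0,-35],[0,0,0],0.75],
    [[0,0,0],[0,0,0],0.75],
    [[0,0,0],[0,0,0],0.75],
  ],
)

```text
clock: 21.58
eef_pos: [422.7, 355.2, 201.2]
tool_rot: [3.14, -0.0, 1.587]
force: [-0.6, 0.1, -0.2]
width: 63.9
gripper_force: 0.0
```

```bash
python3 shot.py w8; python3 - <<'E'
from h import *
d=np.load("pics/w8.npz");k=(d["K"],d["P"]); im=cv2.imread("pics/w8.png"); hsv=cv2.cvtColor(im,cv2.COLOR_BGR2HSV)
print(w2pix(k,[421,359.3,150]),w2pix(k,[421,359.3,77]))
m=cv2.inRange(hsv,(5,150,60),(18,255,255)); n,l,st,c=cv2.connectedComponentsWithStats(m)
for i in range(1,n):
    if st[i,4]>150: print(st[i],c[i].round(1))
# lower end of blob = front of lip
i=1+np.argmax(st[1:,4]); 
for v in range(st[i,1],st[i,1]+st[i,3],6):
    u=np.where(l[v]==i)[0]; print(v,u.min(),u.max(),end=" | ")
E
```

```text
21.575 [422.7 355.2 201.2] [ 3.14  -0.     1.587] [-0.6  0.1 -0.2] [-1.04  0.56  0.44  1.84 -0.32  0.81 -0.42]
[251.6202284  208.91134131] [252.24559596 180.20593327]
[ 223  148   58   77 3248] [251.4 183.3]
148 251 251 | 154 234 270 | 160 228 275 | 166 224 278 | 172 223 280 | 178 223 280 | 184 224 279 | 190 227 277 | 196 231 272 | 202 234 267 | 208 233 268 | 214 235 267 | 220 239 263 |
```

>>> move_arm(
  plan=[
    [[-2,4.5,-40],[0,0,0],0.75],
    [[0,0,-40],[0,0,0],0.75],
    [[0,0,-17],[0,0,0],0.75],
    [[0,0,0],[0,0,0],0.75],
    [[0,0,0],[0,0,0],0.0],
    [[0,0,0],[0,0,0],0.0],
    [[0,0,0],[0,0,0],0.0],
    [[0,0,0],[0,0,0],0.0],
    [[0,0,0],[0,0,0],0.0],
  ],
)

```text
clock: 22.75
eef_pos: [420.0, 361.0, 104.6]
tool_rot: [3.14, -0.002, 1.589]
force: [-0.9, 0.5, 6.1]
width: 22.0
gripper_force: 58.3
```

>>> move_arm(
  plan=[
    [[0,0,20],[0,0,0],0],
    [[0,0,40],[0,0,0],0],
    [[0,0,50],[0,0,0],0],
    [[0,0,50],[0,0,0],0],
    [[0,0,0],[0,0,0],0],
  ],
)

```text
clock: 23.38
eef_pos: [421.5, 361.6, 267.4]
tool_rot: [3.135, -0.006, 1.589]
force: [-0.1, -0.3, -1.4]
width: 21.6
gripper_force: 59.1
```

>>> move_arm(
  plan=[
    [[9,-58.5,0],[0,0,0],0],
    [[9,-58.5,0],[0,0,0],0],
    [[9,-58.5,0],[0,0,0],0],
    [[9,-58.5,0],[0,0,0],0],
    [[9,-58.5,0],[0,0,0],0],
    [[9,-59,0],[0,0,0],0],
    [[0,0,-50],[0,0,0],0],
    [[0,0,-50],[0,0,0],0],
    [[0,0,-20],[0,0,0],0],
    [[0,0,0],[0,0,0],0],
  ],
)

```text
clock: 24.62
eef_pos: [471.2, 8.7, 141.4]
tool_rot: [-3.136, 0.0, 1.589]
force: [-0.4, -0.4, -0.9]
width: 21.7
gripper_force: 59.1
```

>>> move_arm(
  plan=[
    [[3.5,0.5,-6],[0,0,0],0],
    [[0,0,-3],[0,0,0],0],
    [[0,0,0],[0,0,0],0],
  ],
)

```text
clock: 25.0
eef_pos: [477.1, 9.5, 134.7]
tool_rot: [3.141, -0.0, 1.589]
force: [-0.6, -0.1, -1.3]
width: 21.6
gripper_force: 59.1
```

>>> move_arm(
  plan=[
    [[-1.5,0,-4],[0,0,0],0],
    [[0,0,-2.5],[0,0,0],0],
    [[0,0,0],[0,0,0],0],
  ],
)

```text
clock: 25.38
eef_pos: [474.8, 8.9, 127.8]
tool_rot: [-3.141, 0.0, 1.589]
force: [-0.6, -1.9, 0.2]
width: 21.6
gripper_force: 59.6
```

>>> move_arm(
  plan=[
    [[0.5,0,-2],[0,0,0],0],
    [[0,0,0],[0,0,0],0],
  ],
)

```text
clock: 25.62
eef_pos: [475.1, 8.8, 127.1]
tool_rot: [-3.141, -0.001, 1.588]
force: [-5.8, -1.3, 17.7]
width: 21.6
gripper_force: 61.5
```

>>> move_arm(
  plan=[
    [[0,0,0],[0,0,0],0.6],
    [[0,0,0],[0,0,0],0.6],
    [[0,0,0],[0,0,0],0.6],
    [[0,0,20],[0,0,0],0.6],
    [[0,0,40],[0,0,0],0.7],
    [[0,20,60],[0,0,0],0.8],
    [[0,50,35],[0,0,0],1.0],
    [[0,55,25],[0,0,0],1.0],
    [[0,55,0],[0,0,0],1.0],
    [[0,56,0],[0,0,0],1.0],
  ],
)

```text
clock: 26.88
eef_pos: [475.7, 247.1, 305.5]
tool_rot: [3.141, -0.001, 1.589]
force: [0.9, 0.5, -0.6]
width: 85.3
gripper_force: 0.0
```

>>> move_arm(
  plan=[
    [[0,10,0],[0,0,0],1.0],
    [[0,0,0],[0,0,0],1.0],
  ],
)

```text
clock: 27.12
eef_pos: [475.5, 255.2, 304.6]
tool_rot: [-3.141, 0.001, 1.59]
force: [-0.6, -0.7, -0.2]
width: 85.4
gripper_force: 0.0
```

```bash
python3 shot.py w9; python3 - <<'E'
from h import *
d=np.load("pics/w9.npz");k=(d["K"],d["P"]); im=cv2.imread("pics/w9.png")
def circ(c,r,z,col=(255,0,255)):
    q=np.array([w2pix(k,[c[0]+r*np.cos(t),c[1]+r*np.sin(t),z]) for t in np.linspace(0,6.3,60)]); cv2.polylines(im,[q.round().astype(int)],True,col,1)
for c in [(421.5,360),(541,177.4),(429.5,166)]: circ(c,34.5,77)
circ((475.5,8),13.5,173); circ((481,-76),13.5,173)
cv2.imwrite("pics/w9c.png",cv2.resize(im[:,130:400],None,fx=1.56,fy=1.56))
E
```

```text
27.125 [475.5 255.2 304.6] [-3.141e+00  1.000e-03  1.590e+00] [-0.6 -0.7 -0.2] [-0.91  0.43  0.54  1.74 -0.25  1.04 -0.27]
```

View pics/w9c.png

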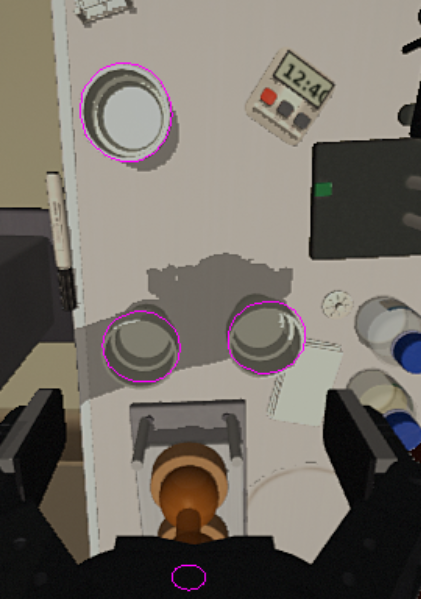

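Magenta circles at the estimated centres match all three cup rims, so none has been knocked. The flask on ring 3 is also upright. Now picking up cup B.

>>> move_arm(
  plan=[
    [[33,-39,-10],[0,0,0],1],
    [[32.5,-39,-30],[0,0,0],1],
    [[0,0,-50],[0,0,0],1],
    [[0,0,-50],[0,0,0],1],
    [[0,0,-35],[0,0,0],1],
    [[0,0,0],[0,0,0],1],
    [[0,0,0],[0,0,0],1],
  ],
)

```text
clock: 28.05
eef_pos: [542.6, 175.9, 131.6]
tool_rot: [3.139, -0.0, 1.587]
force: [-0.6, -0.7, 0.9]
width: 85.5
gripper_force: 0.0
```

```bash
cat > rim.py <<'E'
import sys
from h import *
# fit cup rim (outer circle, z) by edge search around a guess: python rim.py name x y z
n,x,y,z=sys.argv[1],*map(float,sys.argv[2:5])
d=np.load(f"pics/{n}.npz");k=(d["K"],d["P"]); g=cv2.GaussianBlur(cv2.imread(f"pics/{n}.png").astype(np.float32),(0,0),1)
G=np.linalg.norm(np.stack([cv2.Sobel(g,cv2.CV_32F,1,0),cv2.Sobel(g,cv2.CV_32F,0,1)]),axis=(0,3))
t=np.linspace(0,2*np.pi,120)
def sc(cx,cy,r):
    q=np.array([w2pix(k,[cx+r*np.cos(a),cy+r*np.sin(a),z]) for a in t]); ok=(q[:,0]>1)&(q[:,0]<510)&(q[:,1]>1)&(q[:,1]<382)
    v=cv2.remap(G,q[ok,0].astype(np.float32)[None],q[ok,1].astype(np.float32)[None],1); return np.minimum(v,150).mean()
b=max((sc(x+i,y+j,34.5)+sc(x+i,y+j,31),x+i,y+j) for i in np.arange(-8,9) for j in np.arange(-8,9)); print("rim",b)
E
python3 shot.py w10; python3 rim.py w10 541 177.4 77; python3 rim.py w9 541 177.4 77; python3 rim.py w9 429.5 166 77; python3 rim.py w9 421.5 360 77
```

```text
28.05 [542.6 175.9 131.6] [ 3.139 -0.     1.587] [-0.6 -0.7  0.9] [-0.63  0.68  0.42  1.85 -0.41  0.7   0.05]
rim (np.float32(217.08107), np.float64(541.0), np.float64(172.4))
rim (np.float32(261.7497), np.float64(539.0), np.float64(172.4))
rim (np.float32(237.30655), np.float64(429.5), np.float64(159.0))
rim (np.float32(235.79916), np.float64(422.5), np.float64(359.0))
```

```bash
python3 - <<'E'
from h import *
d=np.load("pics/w10.npz");k=(d["K"],d["P"]); im=cv2.resize(cv2.imread("pics/w10.png"),None,fx=2.4,fy=2.4,interpolation=cv2.INTER_CUBIC)
def circ(c,r,z,col):
    q=np.array([w2pix(k,[c[0]+r*np.cos(t),c[1]+r*np.sin(t),z]) for t in np.linspace(0,6.3,90)])*2.4+.7; cv2.polylines(im,[q.round().astype(int)],True,col,1)
for c,col in [((541,177.4),(255,0,255)),((429.5,166),(255,0,255)),((541,172.4),(0,0,255)),((429.5,159),(0,0,255))]: circ(c,34.5,77,col)
q=w2pix(k,[485,170,77])*2.4; u,v=int(q[0]),int(q[1]); print(u,v); cv2.imwrite("pics/w10c.png",im[max(0,v-250):v+250,max(0,u-400):u+400])
E
```

```text
422 524
```

View pics/w10c.png

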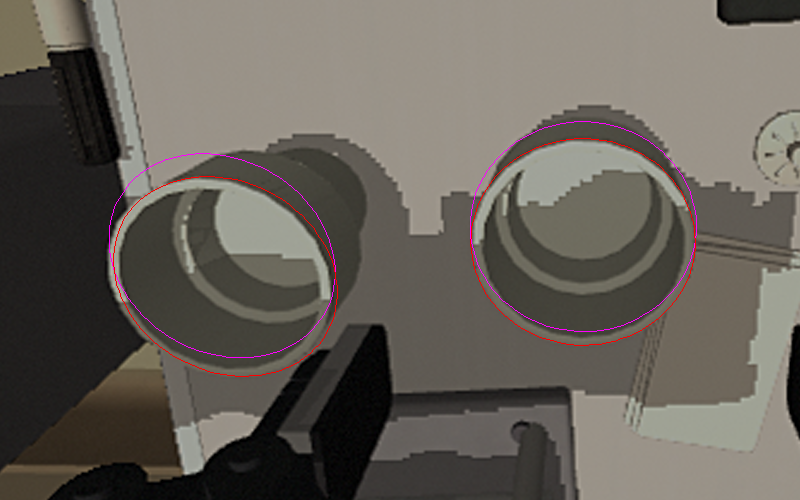

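The red circles from the edge fit (B at 541,172.4 and C at about 429,160) lie on the rims, so I'll use those.

>>> move_arm(
  plan=[
    [[-1.8,-3.5,-30],[0,0,0],1],
    [[0,0,-35],[0,0,0],1],
    [[0,0,-24],[0,0,0],1],
    [[0,0,0],[0,0,0],1],
    [[0,0,0],[0,0,0],0],
    [[0,0,0],[0,0,0],0],
    [[0,0,0],[0,0,0],0],
    [[0,0,0],[0,0,0],0],
  ],
)

```text
clock: 29.1
eef_pos: [541.0, 173.8, 43.7]
tool_rot: [3.138, -0.001, 1.589]
force: [-1.1, -0.0, 6.0]
width: 68.8
gripper_force: 66.2
```

>>> move_arm(
  plan=[
    [[0,0,20],[0,0,0],0],
    [[0,0,40],[0,0,0],0],
    [[0,0,40],[0,0,0],0],
    [[0,0,0],[0,0,0],0],
    [[0,0,0],[0,0,0],0],
  ],
)

```text
clock: 29.72
eef_pos: [538.9, 173.9, 141.2]
tool_rot: [-3.141, -0.001, 1.59]
force: [-1.4, -0.1, -2.5]
width: 68.6
gripper_force: 69.0
```

```bash
python3 shot.py w11; python3 rim.py w11 429 160 77; python3 - <<'E'
from cell import ctrl; print(ctrl.grasp_offset)
E
```

```text
29.725 [538.9 173.9 141.2] [-3.141e+00 -1.000e-03  1.590e+00] [-1.4 -0.1 -2.5] [-0.64  0.67  0.43  1.85 -0.41  0.71  0.05]
rim (np.float32(233.51053), np.float64(428.0), np.float64(159.0))
18.700000000000003
```

>>> move_arm(
  plan=[
    [[-37,-4.5,5],[0,0,0],0],
    [[-37,-4.5,0],[0,0,0],0],
    [[-36.6,-4.3,0],[0,0,0],0],
    [[0,0,0],[0,0,0],0],
    [[0,0,0],[0,0,0],0],
  ],
)

```text
clock: 30.4
eef_pos: [429.4, 160.4, 145.7]
tool_rot: [3.141, 0.0, 1.589]
force: [0.8, 0.4, -3.2]
width: 68.4
gripper_force: 69.3
```

>>> move_arm(
  plan=[
    [[-1,0,-20],[0,0,0],0],
    [[0,0,-15],[0,0,0],0],
    [[0,0,-10],[0,0,0],0],
    [[0,0,0],[0,0,0],0],
  ],
)

```text
clock: 30.9
eef_pos: [428.1, 160.1, 100.4]
tool_rot: [-3.141, 0.001, 1.589]
force: [0.1, -0.4, -3.1]
width: 68.2
gripper_force: 69.3
```

>>> move_arm(
  plan=[
    [[0,0,-6],[0,0,0],0],
    [[0,0,-6],[0,0,0],0],
    [[0,0,0],[0,0,0],0],
  ],
)

```text
clock: 31.28
eef_pos: [427.7, 160.3, 88.8]
tool_rot: [-3.141, 0.0, 1.589]
force: [-0.1, 0.4, -3.5]
width: 68.5
gripper_force: 69.3
```

>>> move_arm(
  plan=[
    [[0,0,-5],[0,0,0],0],
    [[0,0,-4],[0,0,0],0],
    [[0,0,0],[0,0,0],0],
  ],
)

```text
clock: 31.65
eef_pos: [427.7, 160.2, 79.8]
tool_rot: [-3.141, 0.0, 1.589]
force: [0.0, 0.6, -2.8]
width: 68.8
gripper_force: 69.4
```

>>> move_arm(
  plan=[
    [[0,0,-3],[0,0,0],0],
    [[0,0,0],[0,0,0],0],
  ],
)

```text
clock: 31.9
eef_pos: [427.9, 160.3, 77.0]
tool_rot: [-3.141, 0.0, 1.589]
force: [0.3, -0.2, -2.3]
width: 68.6
gripper_force: 69.5
```

Nearly down with no side force. I'll lower the last few mm, release and rise.

>>> move_arm(
  plan=[
    [[0,0,-1.5],[0,0,0],0],
    [[0,0,0],[0,0,0],0],
  ],
)

```text
clock: 32.15
eef_pos: [428.0, 160.4, 76.6]
tool_rot: [3.141, -0.001, 1.589]
force: [-2.7, -0.7, 11.3]
width: 68.3
gripper_force: 70.7
```

>>> move_arm(
  plan=[
    [[0,0,0],[0,0,0],1],
    [[0,0,0],[0,0,0],1],
    [[0,0,20],[0,0,0],1],
    [[0,0,40],[0,0,0],1],
    [[0,0,30],[0,0,0],1],
    [[-1,50,0],[0,0,0],1],
    [[-1.5,50,0],[0,0,0],1],
    [[-1.5,50,0],[0,0,0],1],
    [[-1.5,49,0],[0,0,0],1],
    [[0,0,0],[0,0,0],1],
  ],
)

```text
clock: 33.4
eef_pos: [421.0, 364.2, 164.9]
tool_rot: [-3.141, -0.002, 1.597]
force: [-0.6, -0.9, 0.1]
width: 85.2
gripper_force: 0.0
```

```bash
python3 shot.py w12; python3 rim.py w12 422 359 77; python3 rim.py w12 428 159 110
```

```text
33.4 [421.  364.2 164.9] [-3.141e+00 -2.000e-03  1.597e+00] [-0.6 -0.9  0.1] [-1.08  0.63  0.5   1.86 -0.42  0.76 -0.33]
rim (np.float32(229.26784), np.float64(420.0), np.float64(360.0))Traceback (most recent call last):
  File "rim.py", line 11, in <module>
    b=max((sc(x+i,y+j,34.5)+sc(x+i,y+j,31),x+i,y+j) for i in np.arange(-8,9) for j in np.arange(-8,9)); print("rim",b)
  File "rim.py", line 11, in <genexpr>
    b=max((sc(x+i,y+j,34.5)+sc(x+i,y+j,31),x+i,y+j) for i in np.arange(-8,9) for j in np.arange(-8,9)); print("rim",b)
           ~~^^^^^^^^^^^^^^
  File "rim.py", line 10, in sc
    v=cv2.remap(G,q[ok,0].astype(np.float32)[None],q[ok,1].astype(np.float32)[None],1); return np.minimum(v,150).mean()
cv2.error: OpenCV(4.12.0) /io/opencv/modules/imgproc/src/imgwarp.cpp:1703: error: (-215:Assertion failed) !_map1.empty() in function 'remap'
```

>>> move_arm(
  plan=[
    [[-0.5,-3.5,-35],[0,0,0],1],
    [[0,0,-35],[0,0,0],1],
    [[0,0,0],[0,0,0],1],
  ],
)

```text
clock: 33.83
eef_pos: [420.7, 352.9, 93.9]
tool_rot: [-3.138, 0.004, 1.587]
force: [-0.2, 0.5, -0.1]
width: 85.3
gripper_force: 0.0
```

>>> move_arm(
  plan=[
    [[0,5,-25],[0,0,0],1],
    [[0,0,-25],[0,0,0],1],
    [[0,0,0],[0,0,0],1],
    [[0,0,0],[0,0,0],1],
  ],
)

```text
clock: 34.33
eef_pos: [423.0, 360.7, 47.2]
tool_rot: [3.14, -0.001, 1.588]
force: [-0.3, -0.1, 0.2]
width: 85.7
gripper_force: 0.0
```

>>> move_arm(
  plan=[
    [[-2,0,-3],[0,0,0],1],
    [[0,0,0],[0,0,0],0],
    [[0,0,0],[0,0,0],0],
    [[0,0,0],[0,0,0],0],
    [[0,0,0],[0,0,0],0],
  ],
)

```text
clock: 34.95
eef_pos: [420.0, 361.1, 44.0]
tool_rot: [3.141, -0.001, 1.589]
force: [-1.3, -0.3, 9.1]
width: 68.9
gripper_force: 64.9
```

>>> move_arm(
  plan=[
    [[0,0,20],[0,0,0],0],
    [[0,0,40],[0,0,0],0],
    [[0,0,50],[0,0,0],0],
    [[0,0,40],[0,0,0],0],
    [[0,-40,0],[0,0,0],0],
    [[0,-40,0],[0,0,0],0],
    [[0,0,0],[0,0,0],0],
    [[0,0,0],[0,0,0],0],
  ],
)

```text
clock: 35.95
eef_pos: [419.7, 281.4, 192.7]
tool_rot: [-3.141, -0.001, 1.589]
force: [0.3, 0.0, -2.7]
width: 68.3
gripper_force: 69.0
```

```bash
python3 shot.py w13; python3 rim.py w13 428 159 110; python3 rim.py w13 428 159 77;
```

```text
35.95 [419.7 281.4 192.7] [-3.141e+00 -1.000e-03  1.589e+00] [ 0.3  0.  -2.7] [-1.01  0.53  0.53  1.97 -0.39  0.75 -0.23]
rim (np.float32(124.32268), np.float64(422.0), np.float64(155.0))
rim (np.float32(55.677944), np.float64(422.0), np.float64(154.0))
```

>>> move_arm(
  plan=[
    [[2,-50,5],[0,0,0],0],
    [[2,-50,0],[0,0,0],0],
    [[2,-50,0],[0,0,0],0],
    [[2,-48,0],[0,0,0],0],
    [[0,0,0],[0,0,0],0],
    [[0,0,0],[0,0,0],0],
  ],
)

```text
clock: 36.75
eef_pos: [428.3, 84.1, 197.5]
tool_rot: [3.141, -0.001, 1.59]
force: [-0.7, -0.3, -3.7]
width: 68.6
gripper_force: 69.0
```

```bash
python3 shot.py w14; python3 rim.py w14 428 159 110; python3 rim.py w14 428 159 77;
```

```text
36.75 [428.3  84.1 197.5] [ 3.141e+00 -1.000e-03  1.590e+00] [-0.7 -0.3 -3.7] [-0.65  0.43  0.54  2.13 -0.35  0.66  0.15]
rim (np.float32(203.98268), np.float64(428.0), np.float64(158.0))
rim (np.float32(295.20093), np.float64(428.0), np.float64(158.0))
```

```bash
for z in 44 77 90 100 105 110 115 120; do echo $z; python3 rim.py w14 428 159 $z; done
```

```text
44
rim (np.float32(297.2357), np.float64(429.0), np.float64(158.0))
77
rim (np.float32(295.20093), np.float64(428.0), np.float64(158.0))
90
rim (np.float32(260.71643), np.float64(428.0), np.float64(158.0))
100
rim (np.float32(234.69235), np.float64(429.0), np.float64(157.0))
105
rim (np.float32(222.50378), np.float64(428.0), np.float64(158.0))
110
rim (np.float32(203.98268), np.float64(428.0), np.float64(158.0))
115
rim (np.float32(170.94128), np.float64(428.0), np.float64(159.0))
120
rim (np.float32(133.72449), np.float64(429.0), np.float64(151.0))
```

>>> move_arm(
  plan=[
    [[0,38,0],[0,0,0],0],
    [[0,38,0],[0,0,0],0],
    [[0,0,-15],[0,0,0],0],
    [[0,0,-15],[0,0,0],0],
    [[0,0,0],[0,0,0],0],
    [[0,0,0],[0,0,0],0],
  ],
)

```text
clock: 37.55
eef_pos: [428.1, 159.7, 167.9]
tool_rot: [3.141, -0.0, 1.591]
force: [-0.1, -0.3, -3.1]
width: 68.7
gripper_force: 69.0
```

>>> move_arm(
  plan=[
    [[0,0.5,-15],[0,0,0],0],
    [[0,0,-12],[0,0,0],0],
    [[0,0,-8],[0,0,0],0],
    [[0,0,0],[0,0,0],0],
  ],
)

```text
clock: 38.05
eef_pos: [427.7, 159.2, 132.2]
tool_rot: [-3.141, 0.0, 1.589]
force: [0.4, -0.3, -3.2]
width: 68.4
gripper_force: 69.0
```

>>> move_arm(
  plan=[
    [[0,0,-6],[0,0,0],0],
    [[0,0,-5],[0,0,0],0],
    [[0,0,0],[0,0,0],0],
  ],
)

```text
clock: 38.42
eef_pos: [427.7, 159.2, 121.3]
tool_rot: [-3.141, 0.0, 1.589]
force: [0.6, 1.0, -3.6]
width: 68.4
gripper_force: 69.0
```

>>> move_arm(
  plan=[
    [[0,0.5,-5],[0,0,0],0],
    [[0,0,-4],[0,0,0],0],
    [[0,0,0],[0,0,0],0],
  ],
)

```text
clock: 38.8
eef_pos: [427.7, 159.8, 112.3]
tool_rot: [-3.141, 0.0, 1.589]
force: [0.0, 0.0, -3.1]
width: 68.5
gripper_force: 69.0
```

>>> move_arm(
  plan=[
    [[0,0,-2],[0,0,0],0],
    [[0,0,-1.5],[0,0,0],0],
    [[0,0,0],[0,0,0],0],
  ],
)

```text
clock: 39.17
eef_pos: [428.0, 159.9, 109.9]
tool_rot: [3.141, -0.001, 1.589]
force: [-1.7, -1.1, 7.1]
width: 68.6
gripper_force: 70.0
```

Contact came at the expected 110 mm, so three cups are nested. I'll release, rise, back off and take a final look.

>>> move_arm(
  plan=[
    [[0,0,0],[0,0,0],1],
    [[0,0,0],[0,0,0],1],
    [[0,0,20],[0,0,0],1],
    [[0,0,40],[0,0,0],1],
    [[0,0,50],[0,0,0],1],
    [[0,20,50],[0,0,0],1],
    [[0,30,40],[0,0,0],1],
    [[0,20,0],[0,0,0],1],
    [[0,0,0],[0,0,0],1],
    [[0,0,0],[0,0,0],1],
  ],
)

```text
clock: 40.42
eef_pos: [427.1, 228.3, 307.8]
tool_rot: [-3.139, 0.002, 1.588]
force: [-1.1, 0.1, -0.3]
width: 85.0
gripper_force: 0.0
```

```bash
python3 shot.py w15; python3 - <<'E'
from h import *
a=cv2.imread("pics/w15.png")
b=cams.get_image("scene"); c=cv2.resize(b[150:270,220:370],(500,400),interpolation=cv2.INTER_CUBIC)
t=cams.get_image("top"); t=cv2.resize(t[140:250,180:400],(400,200),interpolation=cv2.INTER_CUBIC)
o=np.zeros((600,800,3),np.uint8); o[:300,:400]=cv2.resize(a,(400,300)); o[300:500,:400]=t; o[:320,400:]=cv2.resize(c,(400,320)); cv2.imwrite("pics/final.png",o)
E
```

```text
40.425 [427.1 228.3 307.8] [-3.139e+00  2.000e-03  1.588e+00] [-1.1  0.1 -0.3] [-1.02  0.35  0.64  1.87 -0.25  1.   -0.25]
```

View pics/final.png

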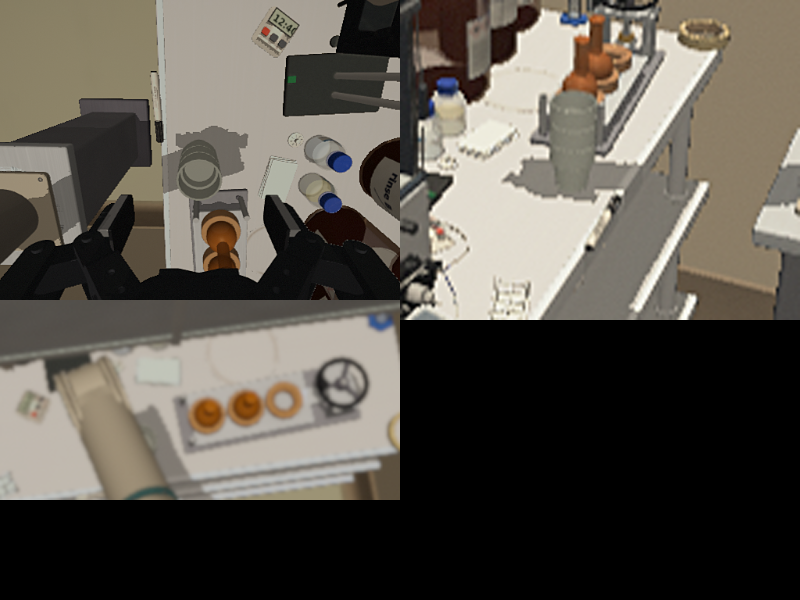

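The final picture shows the three-cup stack upright at (575,145) in the scene crop. Both flasks are upright and centred in rings 2 and 3, at (245,405) and (207,412) in the top crop, and the arm is clear of everything.

```bash
python3 -c "
from cell import ctrl; print(ctrl.finish_job())"
```

```text
the job is handed in; nothing more can be done
None
```

The job is handed in, with no verdict returned: I cranked the wheel to its bottom stop and backed it off about a quarter turn, seated the two flasks present upright in rings 2 and 3, and nested the three white cups in one upright stack on the table.

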